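Start a mixing burst on the cream stirrer

ROBOT

A 6-joint arm with a two-finger parallel gripper is mounted at the origin on the work surface. World frame = base frame: x ahead of the robot, y to its left, z up, the work surface at z = 0. Lengths are in m, angles in rad, forces in N, time in s.
With the tool pointing down it reaches from about 0.25 to 0.775 m from the base axis. Payload 8.9 kg.
Tool frame: the origin (TCP) lies midway between the tips of the shut fingers; the grasp point (between the pads) lies 19 mm behind it; z points along the fingers, y is the line along which they close (so a half turn about z gives the same grasp; the last joint's range is limited). The gripper opens to 85 mm and grips with 20 to 120 N. Pads are 22 mm wide; open, the fingers measure 114 mm over their backs; the gripper's body (76 mm by 85 mm) begins 54 mm behind the grasp point. The pads swing forward as they close: fully open they stand 13 mm farther back than shut.
Start: joints at [1.102, 0.291, -0.153, 1.127, 0, 1.431], TCP at [0.17, 0.497, 0.231] pointing down, gripper open.
Joint ranges: [-2.52, 2.52], [-0.91, 1.74], [-1.3, 1.37], [-1.96, 2.02], [-1.52, 1.47], [-3.14, 3.14]. Speed limits (rad/s): [2.22, 2.22, 2.79, 3.14, 3.14, 3.14].

INTERFACE

Orientations are given as a unit quaternion [x, y, z, w].
In Python, from bench import r gives the robot as it stands. The module is installed in compiled form; this text tells all that it offers.
- The arm moves only by the tool servo_tool, never from a script. Its argument "motion" is a list of rows, each a list of 5 numbers: the opening, from 0 (shut) to 1 (fully open), then the shift along the tool's x, y, z in mm, then the turn about the tool's z in degrees. A call has 1 to 10 rows; each row shifts and turns the commanded pose from where the row before left it, along the tool's axes as they then stand; what a row does not reach is not made up. A row lasts 1/10 s, in which the tool goes at most 50 mm and 8.59 degrees, less where a joint would pass 70% of its speed; a pose out of reach is approached as far as the arm can. A call is refused whole if a number of a shift passes 50 or a number of a turn 8.59, either way. A call with a gripper value outside its range is refused whole. The fingers move at their own pace and stop on an object; "force" is the grip in N (left out, the last holds). Time passes only in rows, so rows that do not move let the fingers close. It gives the time, the measured TCP pose, the force, the opening and the grip force at its end, in the units of the state.
- r.read_state(): the state, without advancing time (a new reading comes with each control period).
- r.snapshot(name): name is "scene" or "top" or "wrist"; returns the picture (480x640x3 uint8, red, green, blue); there is no depth.
- r.camera_info(name): a dict with "K" (3x3 intrinsics, pixels), "k1" (the pictures are not rectified: a ray, as slopes to the right and down, at radius r is drawn at 1 + k1 r^2 times it, then the intrinsics apply), "rvec" (rotation vector, rad) and "tvec" (3), from world to camera coordinates, as OpenCV has them. Camera axes: x right, y down, z forward; pixel columns grow to the right and rows downward; lengths in m; the calibration is good to about 2 mm. A picture is of the moment at which its call begins: read the wrist's pose just before it. camera_info takes no time and is no camera call; for the wrist camera it gives the pose at the moment of the call.
- r.hand_in(): hands the job in; it is judged then, once.
The state is a dict: "clock": time; "qpos": joint angles; "dq": joint speeds; "tau": joint torques, N m; "ee_pos": TCP position; "tool_rot": TCP orientation; "force": force on the tool from outside, world axes, zero at the start; "ft_torque": the same for the moment, N m; "gripper_width": finger opening in m; "finger_force": force on a finger pad.
Only numpy, scipy, OpenCV 4.12 (cv2) and the standard library are available. Lean on these libraries where they do the work, as an engineer would, in place of code of your own. Each camera call takes 0.05 s, during which the arm holds its last target. There are 200 camera calls.

TASK

Run the cream stirrer for the next batch, only by pressing with your closed fingers: switch on the supply box by pressing down the raised end of its wide rocker, then push the middle key of the batch selector fully down so that it stays in, then press the stirrer's large round run button fully down and finish while still holding it down. Work in that order and leave the narrow rocker and the two outer keys as they are. Do not pick up or shift the three boxes, nor disturb the jars, bottles, lids and spatula around them.

Things in the scene. Friction and masses are not known exactly. Their poses are not given: they have to be found in the camera images.
- supply: White box, loose on rubber feet, 0.9 kg, x 100, y 130, top 50 mm above the table. Origin: centre of underside; x to its back (away from the robot, turned up to 0.3 rad), z up. On top two black rockers tip about the box's y axis, pivots 56 mm up: the wide one at y = +26 mm, the narrow one (14 wide, 40 long) at y = -36 mm. The three boxes may swap places.
- wide_rocker_end (a point): Point to press on the wide rocker (34 mm wide along y, each half 28 mm long): upper face of the half nearer the robot, mid-width, 20 mm from the pivot. Off: this half is raised, rising towards the robot at 0.4 rad (point 66 mm above the table). On: this half is level, 59 mm above the table. Moves with the rocker.
- wide_rocker (a joint): Wide rocker, rad: 0 = off (near end up), 0.4 = on (near end fully down, near half level). Friction only, it stays where it is left; it takes about 2.5 N at the point above.
- narrow_rocker (a joint): Narrow rocker, rad, 0 = as it starts, 0.4 = tipped over. To be left alone.
- selector: Batch selector: white box, loose on rubber feet, 0.9 kg, x 84, y 130, top 40 mm above the table. Origin: centre of underside; x to its back (away from the robot, turned up to 0.3 rad), z up. Three alike black square keys (26 x 26 mm) in a row at y = +41, 0, -41 mm, x = -12 mm; tops 52 mm above the table when out.
- middle_key_top (a point): Centre of the top face of the middle key; moves with it.
- middle_key (a joint): Middle key, m: 0 = out, 0.007 = fully down. Held by friction alone (3 N): it stays where it is left.
- left_key (a joint): Key at y = +41 mm of the selector, m: 0 = out, 0.007 = down. To be left out.
- right_key (a joint): Key at y = -41 mm of the selector, m: 0 = out, 0.007 = down. To be left out.
- stirrer: White box, loose on rubber feet, 0.95 kg, x 180, y 130, top 50 mm above the table. Origin: centre of underside; x to its back (away from the robot, turned up to 0.3 rad), z up. Metal plate (radius 52, top at 56 mm) at x = +34 carries a loose jar. In front: round black run button (x -58, y +27, 36 mm across), fixed grey knob (x -58, y -34, 24 across, top at 62 mm).
- run_button_top (a point): Centre of the slightly domed top of the run button, 63 mm above the table when out; moves with it.
- run_button (a joint): Run button, m: 0 = out, 0.007 = fully down. Spring: 1.5 N to start, 5 N fully down; it springs back when released.
- batch_jar: White cream jar, 52 mm across, 44 mm tall, standing loose on the stirrer's plate, its top about 100 mm above the table. Origin: centre of underside.
- jar_a: White cream jar with white cap, 52 mm across, 48 mm tall, loose on the table. Origin: centre of underside.
- jar_b: White cream jar with green cap, 52 mm across, 48 mm tall, loose on the table. Origin: centre of underside.
- bottle_a: Small amber bottle with white cap, 29 mm across, 78 mm tall, loose between boxes. Origin: centre of underside.
- bottle_b: Small amber bottle like bottle_a, loose between the other boxes. Origin: centre of underside.
- lid_a: Green jar lid, 54 mm across, 14 mm tall, loose on the table. Origin: centre of underside.
- lid_b: Green jar lid like lid_a, loose on the table. Origin: centre of underside.
- spatula: Spatula, 200 mm long, lying loose at the back. Origin: centre of underside, x along its length.
There are look-alikes about, which are no part of the job. What is shaped like the selector but pink or red is not meant.

How it is judged:
By the outcome, as a careful person would: the job done as asked, in the order asked, and still so for the second after the job is handed in, while the arm keeps its last pose, push and grip.
It also fails if it takes over 43 s, if anything falls off the work surface, if the arm or the gripper's body presses on something with over 40 N, if the wrist force passes 120 N, or if a joint passes its speed limit or range.

## Working session

There is one attempt and no reset: what is moved stays moved. The work goes in short steps, Python scripts to look and compute and a tool call to move; the robot and the scene stay as the last step left them, time stands still between calls to the robot, and variables do not carry over. Pictures are saved under pics/ and viewed, at most 10 in all, crops included, and the job is handed in when it is done.

Besides the shell and the picture viewer there is one more tool, called after "Call:" as name(argument=value, ...) on one line, values as JSON. servo_tool: Moves the arm, as the interface text tells. Its arguments: {"type":"object","properties":{"motion":{"type":"array"},"force":{"type":"number"}},"required":["motion"]}

```bash
mkdir -p pics; cat > h.py <<'E'
import numpy as np, cv2
from bench import r
def cast(info,u,v,z):
    K=np.array(info["K"]);k1=info["k1"]
    x=(u-K[0,2])/K[0,0];y=(v-K[1,2])/K[1,1]
    rd=np.hypot(x,y);s=rd
    for _ in range(30): s=rd/(1+k1*s*s)
    f=s/rd if rd>0 else 1
    R=cv2.Rodrigues(np.array(info["rvec"],float))[0];t=np.array(info["tvec"],float).ravel()
    o=-R.T@t;d=R.T@np.array([x*f,y*f,1])
    return o+d*(z-o[2])/d[2]
def proj(info,p):
    K=np.array(info["K"]);R=cv2.Rodrigues(np.array(info["rvec"],float))[0]
    c=R@np.array(p)+np.array(info["tvec"]).ravel();x,y=c[:2]/c[2];s=1+info["k1"]*(x*x+y*y)
    return K[0,0]*x*s+K[0,2],K[1,1]*y*s+K[1,2]
E
python3 - <<'E'
from h import *
for n in("top","scene"):
    im=r.snapshot(n);cv2.imwrite(f"pics/{n}.png",im[:,:,::-1])
    i=r.camera_info(n);R=cv2.Rodrigues(np.array(i["rvec"],float))[0];print(n,-R.T@np.array(i["tvec"]).ravel(),i["K"],i["k1"])
print(r.read_state())
E
```

```text
top [ 0.39301284 -0.07341648  1.14234816] [[444.45799425   0.         319.40921008]
 [  0.         444.45799425 243.07971179]
 [  0.           0.           1.        ]] -0.10028190624830285
scene [0.9674069  0.63255934 0.73493099] [[506.69399597   0.         324.60310159]
 [  0.         506.69399597 233.59747585]
 [  0.           0.           1.        ]] -0.04280652079756377
{'clock': 0.1, 'qpos': array([ 1.10169599e+00,  2.91179328e-01, -1.54041876e-01,  1.12670018e+00,
        2.99817943e-05,  1.43150988e+00]), 'dq': array([-0.00062971, -0.00022777,  0.00225639,  0.00149667,  0.00101154,
        0.00017696]), 'tau': array([ 3.22907123e-03, -5.37978458e+01,  3.31920218e+01,  9.30408627e-03,
       -9.74131103e-05, -4.34101565e-06]), 'ee_pos': array([0.16983494, 0.49636418, 0.23081626]), 'tool_rot': array([ 1.64160521e-01,  9.86433478e-01, -5.32210558e-04, -1.82792794e-04]), 'force': array([ 0.04077297,  0.17262607, -0.01482939]), 'ft_torque': array([ 0.03910948,  0.0023206 , -0.00901989]), 'finger_force': 0.0, 'gripper_width': 0.0855549871216778}
```

View pics/top.png

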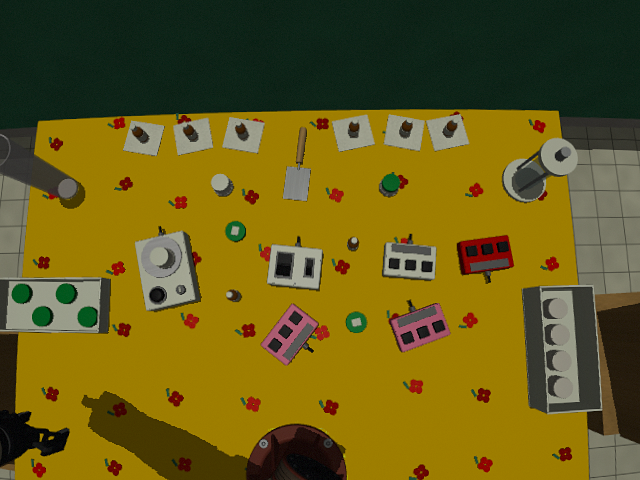

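View pics/scene.png

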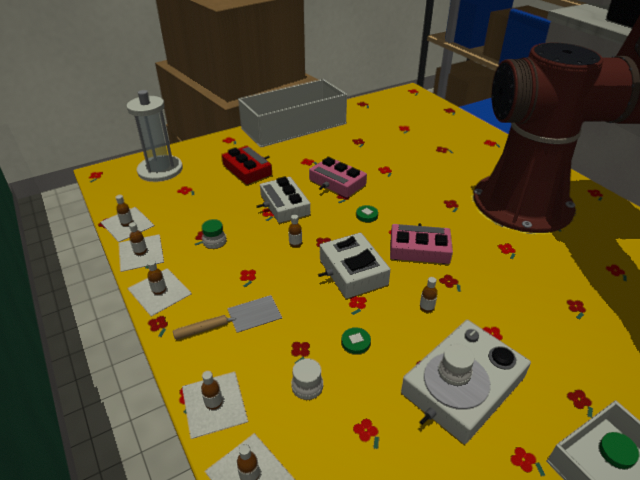

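The top view has the stirrer at (167,270) and the supply at (295,267). Four things could be the selector: white (409,260), red (485,255), pink (290,333) and pink (420,327). Only the white one fits, so I'll measure it and confirm in a crop.

```bash
python3 - <<'E'
from h import *
im=cv2.imread("pics/top.png");i=r.camera_info("top")
hsv=cv2.cvtColor(im,cv2.COLOR_BGR2HSV)
white=((hsv[...,1]<45)&(hsv[...,2]>120)).astype(np.uint8)
for n,(x0,y0,x1,y1),h in(("supply",(262,235,328,295),.05),("selector",(378,235,442,285),.04),("stirrer",(130,225,205,315),.05)):
    m=np.zeros_like(white);m[y0:y1,x0:x1]=white[y0:y1,x0:x1]
    c=max(cv2.findContours(m,0,2)[0],key=cv2.contourArea)
    b=cv2.boxPoints(cv2.minAreaRect(c));W=np.array([cast(i,*p,h)[:2] for p in b])
    e=np.diff(np.vstack([W,W[:1]]),axis=0)
    print(n,"ctr",W.mean(0).round(4),"sides",np.linalg.norm(e,axis=1).round(3),"dirs",np.degrees(np.arctan2(e[:,1],e[:,0])).round(1))
    d=np.zeros_like(white);d[y0:y1,x0:x1]=(im[y0:y1,x0:x1].max(2)<60)
    for k in cv2.findContours(d,0,2)[0]:
        if cv2.contourArea(k)>25:
            M=cv2.moments(k);u,v=M["m10"]/M["m00"],M["m01"]/M["m00"]
            print("  dark",round(u),round(v),cv2.contourArea(k),cast(i,u,v,{"supply":.058,"selector":.052,"stirrer":.063}[n])[:2].round(4))
cv2.imwrite("pics/crop.png",cv2.resize(im[225:315,130:450],None,fx=2.5,fy=2.5,interpolation=2))
E
```

```text
supply ctr [ 0.511  -0.0025] sides [0.097 0.129 0.097 0.127] dirs [ -5.8 -96.9 173.3  83.3]
  dark 309 267 77.5 [ 0.5073 -0.0389]
  dark 284 264 277.0 [0.5148 0.0231]
selector ctr [ 0.5217 -0.2917] sides [0.08  0.129 0.08  0.127] dirs [ -7.2 -96.1 171.8  83.9]
  dark 426 266 84.5 [ 0.5048 -0.3294]
  dark 410 265 84.0 [ 0.5098 -0.2892]
  dark 394 263 79.5 [ 0.5138 -0.2479]
stirrer ctr [0.5046 0.3254] sides [0.13  0.18  0.126 0.181] dirs [ -80.2 -167.5  100.3   13.6]
  dark 157 295 158.0 [0.4416 0.3364]
  dark 168 261 52.5 [0.5258 0.3104]
  dark 191 270 240.0 [0.503 0.252]
```

View pics/crop.png

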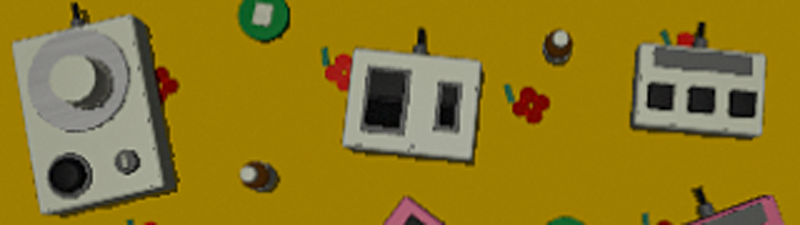

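The crop confirms it. At (700,100) is the white selector with three black keys and its cable at the back. The supply's wide rocker is at (385,100), and the run button is at (70,175). The measured sizes match the given ones (100x129, 80x128 and 181x128 mm).

Targets:
- **Rocker point:** about (0.495, 0.0255)
- **Middle key:** about (0.510, -0.290)
- **Run button:** about (0.442, 0.338)

First I'll shut the fingers and square up the tool.

Call:
servo_tool(motion=[[0,0,0,0,-6.3],[0,0,0,0,-6.3],[0,0,0,0,-6.3],[0,-28,-40,0,0],[0,-28,-40,0,0],[0,-28,-40,0,0],[0,-28,-40,0,0],[0,-28,-40,0,0],[0,-28,-40,0,0],[0,-28,-40,0,0]], force=40)

```text
clock: 1.1
ee_pos: [0.3666, 0.2149, 0.2313]
tool_rot: [-0.0, 1.0, 0.0, 0.0]
force: [0.3, 0.4, -0.1]
gripper_width: 0.0001
finger_force: 0.0
```

Call:
servo_tool(motion=[[0,-28,-40,0,0],[0,-28,-40,0,0],[0,-28,-40,0,0],[0,-28,-40,0,0],[0,0,0,0,0],[0,0,0,0,0]])

```text
clock: 1.7
ee_pos: [0.478, 0.0558, 0.2307]
tool_rot: [0.001, 1.0, 0.0, -0.001]
force: [-0.7, 0.6, -0.7]
gripper_width: -0.0
finger_force: 0.0
```

```bash
python3 - <<'E'
from h import *
i=r.camera_info("wrist");im=r.snapshot("wrist")[:,:,::-1].copy()
for n,p in(("rk",(.4951,.0255,.066)),("piv",(.514,.0233,.056)),("tcp",r.read_state()["ee_pos"])):
    u,v=proj(i,p);print(n,u,v)
    if n!="tcp":cv2.drawMarker(im,(int(u),int(v)),(0,255,0) if n=="rk" else (0,0,255),0,12,1)
cv2.imwrite("pics/w1.png",im)
E
```

```text
rk 276.32844566534504 235.83550874088687
piv 275.5215634629087 252.10695970166392
tcp 313.79465404481283 313.185570927709
```

View pics/w1.png

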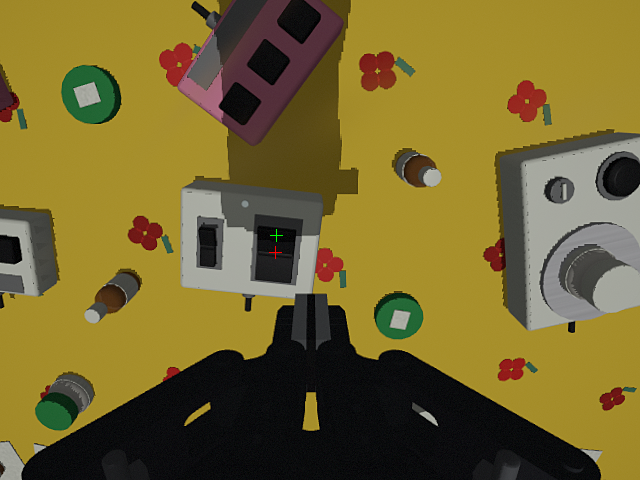

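The wrist view agrees. The near half of the wide rocker is at (276,236), between the pivot at (275,252) and the near edge at about v=226. I'll descend on it.

Call:
servo_tool(motion=[[0,-8,-15,30,0],[0,-8,-15,30,0],[0,0,0,30,0],[0,0,0,30,0],[0,0,0,20,0],[0,0,0,10,0],[0,0,0,5,0],[0,0,0,3,0],[0,0,0,3,0],[0,0,0,3,0]])

```text
clock: 2.75
ee_pos: [0.4945, 0.0268, 0.0679]
tool_rot: [-0.0, 1.0, -0.0, 0.001]
force: [-2.5, 0.4, 3.4]
gripper_width: 0.0001
finger_force: 1.7
```

Call:
servo_tool(motion=[[0,0,0,2,0],[0,0,0,2,0],[0,0,0,2,0],[0,0,0,0,0],[0,0,0,0,0]])

```text
clock: 3.25
ee_pos: [0.4944, 0.0266, 0.0613]
tool_rot: [0.0, 1.0, -0.0, 0.0]
force: [0.0, 0.6, -1.1]
gripper_width: 0.0002
finger_force: 0.0
```

Call:
servo_tool(motion=[[0,0,0,1,0],[0,0,0,1,0],[0,0,0,1,0],[0,0,0,0,0],[0,0,0,0,0]])

```text
clock: 3.75
ee_pos: [0.4942, 0.0267, 0.0589]
tool_rot: [-0.0, 1.0, -0.0, 0.0]
force: [-2.9, -0.8, 10.3]
gripper_width: 0.0
finger_force: 5.1
```

Call:
servo_tool(motion=[[0,0,0,1,0],[0,0,0,0,0],[0,0,0,0,0]])

```text
clock: 4.05
ee_pos: [0.4943, 0.0267, 0.0586]
tool_rot: [-0.0, 1.0, -0.0, 0.0]
force: [-6.8, -0.3, 22.5]
gripper_width: 0.0001
finger_force: 11.1
```

It has bottomed out at the 59 mm level height. I'll lift off and go above the middle key.

Call:
servo_tool(motion=[[0,0,0,-10,0],[0,0,0,-40,0],[0,0,0,-43,0],[0,-2,-40,0,0],[0,-2,-40,0,0],[0,-2,-40,0,0],[0,-2,-40,0,0],[0,-2,-40,0,0],[0,-2,-40,0,0],[0,-2,-40,0,0]])

```text
clock: 5.05
ee_pos: [0.508, -0.255, 0.1504]
tool_rot: [0.0, 1.0, -0.0, 0.0]
force: [0.4, 0.1, 0.4]
gripper_width: -0.0001
finger_force: 0.0
```

Call:
servo_tool(motion=[[0,0,0,-20,0],[0,0,0,0,0],[0,0,0,0,0]])

```text
clock: 5.35
ee_pos: [0.5081, -0.2532, 0.1702]
tool_rot: [-0.0, 1.0, -0.0, 0.0]
force: [0.1, -0.2, -0.5]
gripper_width: 0.0001
finger_force: 0.0
```

```bash
python3 - <<'E'
from h import *
i=r.camera_info("wrist");im=r.snapshot("wrist")[:,:,::-1].copy()
print(r.read_state()["ee_pos"])
d=(im.max(2)<60).astype(np.uint8)
for k in cv2.findContours(d,0,2)[0]:
    if 150<cv2.contourArea(k)<4000:
        M=cv2.moments(k);u,v=M["m10"]/M["m00"],M["m01"]/M["m00"];print(round(u),round(v),cv2.contourArea(k),cast(i,u,v,.052).round(4))
u,v=proj(i,(.510,-.290,.052));cv2.drawMarker(im,(int(u),int(v)),(0,255,0),0,12,1);print(u,v)
cv2.imwrite("pics/w2.png",im)
E
```

```text
[ 0.50790232 -0.25263775  0.16988645]
429 290 162.0 [ 0.5553 -0.16    0.052 ]
28 276 1114.5 [ 0.5447 -0.482   0.052 ]
72 271 1168.0 [ 0.5398 -0.4424  0.052 ]
635 257 241.5 [0.5282 0.0081 0.052 ]
315 238 1162.5 [ 0.5123 -0.2502  0.052 ]
261 233 1202.5 [ 0.508 -0.29   0.052]
208 227 1217.0 [ 0.5038 -0.3297  0.052 ]
112 252 1273.5 [ 0.5234 -0.4065  0.052 ]
592 231 1176.0 [ 0.5067 -0.0354  0.052 ]
31 196 455.0 [ 0.479  -0.4626  0.052 ]
259 96 337.0 [ 0.4128 -0.2882  0.052 ]
319 66 508.0 [ 0.3936 -0.2481  0.052 ]
293 34 909.0 [ 0.3745 -0.2648  0.052 ]
434 37 2618.0 [ 0.3755 -0.174   0.052 ]
216 6 450.0 [ 0.3575 -0.3134  0.052 ]
157 17 1459.5 [ 0.3629 -0.3519  0.052 ]
261.50051300596 235.12028641154416
```

View pics/w2.png

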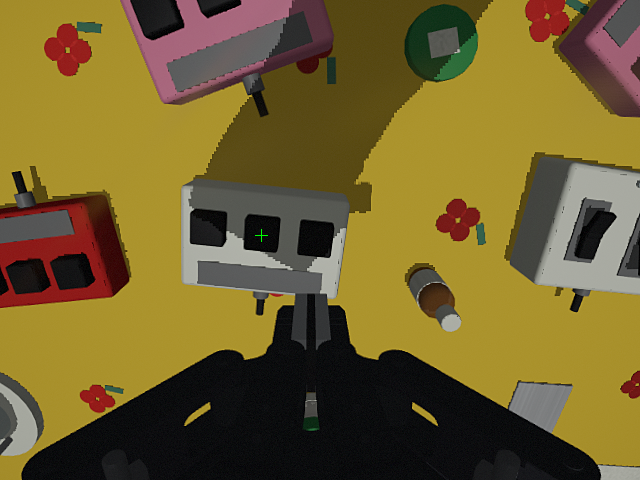

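The middle key of the white selector is at (261,233), which gives (0.509, -0.290), with its neighbours at ±40 mm. I'll press there.

Call:
servo_tool(motion=[[0,-1,-18,0,0],[0,0,-18,20,0],[0,0,0,30,0],[0,0,0,30,0],[0,0,0,20,0],[0,0,0,10,0],[0,0,0,4,0],[0,0,0,2,0],[0,0,0,2,0],[0,0,0,2,0]])

```text
clock: 6.4
ee_pos: [0.5097, -0.2897, 0.0511]
tool_rot: [-0.0, 1.0, -0.001, 0.001]
force: [-0.1, -0.7, 3.1]
gripper_width: 0.0001
finger_force: 1.4
```

Call:
servo_tool(motion=[[0,0,0,2,0],[0,0,0,1,0],[0,0,0,1,0],[0,0,0,1,0],[0,0,0,0,0],[0,0,0,0,0]])

```text
clock: 7.0
ee_pos: [0.5092, -0.2894, 0.0454]
tool_rot: [-0.0, 1.0, -0.0, 0.0]
force: [1.4, -1.3, 3.0]
gripper_width: -0.0
finger_force: 1.4
```

Call:
servo_tool(motion=[[0,0,0,1,0],[0,0,0,1,0],[0,0,0,0,0],[0,0,0,0,0]])

```text
clock: 7.4
ee_pos: [0.5093, -0.2895, 0.0449]
tool_rot: [-0.0, 1.0, -0.0, 0.0]
force: [-3.1, 2.0, 19.5]
gripper_width: 0.0001
finger_force: 10.0
```

Call:
servo_tool(motion=[[0,0,0,-7,0],[0,0,0,-40,0],[0,0,0,-40,0],[0,0,0,-40,0],[0,4,40,0,0],[0,4,40,0,0],[0,4,40,0,0],[0,4,40,0,0],[0,4,40,0,0],[0,4,40,0,0]])

```text
clock: 8.4
ee_pos: [0.4838, -0.0476, 0.1699]
tool_rot: [0.0, 1.0, 0.0, -0.001]
force: [0.4, -0.1, 0.6]
gripper_width: -0.0002
finger_force: 0.0
```

Call:
servo_tool(motion=[[0,4,40,0,0],[0,4,40,0,0],[0,4,40,0,0],[0,4,40,0,0],[0,4,40,0,0],[0,4,40,0,0],[0,4,40,0,0],[0,4,40,0,0],[0,0,0,0,0],[0,0,0,0,0]])

```text
clock: 9.4
ee_pos: [0.452, 0.2711, 0.1697]
tool_rot: [-0.001, 1.0, -0.0, -0.001]
force: [0.2, 0.2, -0.3]
gripper_width: -0.0002
finger_force: 0.0
```

```bash
python3 - <<'E'
from h import *
i=r.camera_info("wrist");im=r.snapshot("wrist")[:,:,::-1].copy()
print(r.read_state()["ee_pos"])
d=(im.max(2)<60).astype(np.uint8)
for k in cv2.findContours(d,0,2)[0]:
    if 500<cv2.contourArea(k)<6000:
        M=cv2.moments(k);u,v=M["m10"]/M["m00"],M["m01"]/M["m00"];print(round(u),round(v),cv2.contourArea(k),cast(i,u,v,.061).round(4))
u,v=proj(i,(.442,.338,.063));cv2.drawMarker(im,(int(u),int(v)),(0,255,0),0,12,1);print(u,v)
s=r.snapshot("scene")[:,:,::-1]
cv2.imwrite("pics/w3.png",im)
cv2.imwrite("pics/s3.png",cv2.resize(s[165:305,240:400],None,fx=4,fy=4,interpolation=2))
E
```

```text
[0.45231459 0.27029842 0.16982141]
16 308 2053.5 [0.5131 0.0318 0.061 ]
322 240 786.5 [0.4538 0.279  0.061 ]
402 222 2087.0 [0.4404 0.3352 0.061 ]
406.15701788838555 224.80840970477382
```

View pics/w3.png

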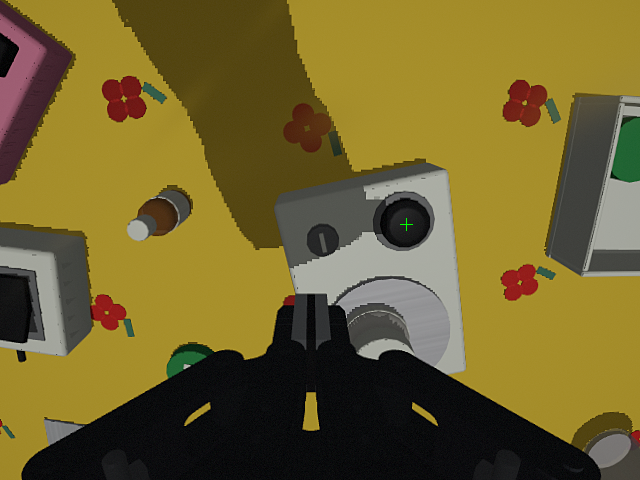

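View pics/s3.png

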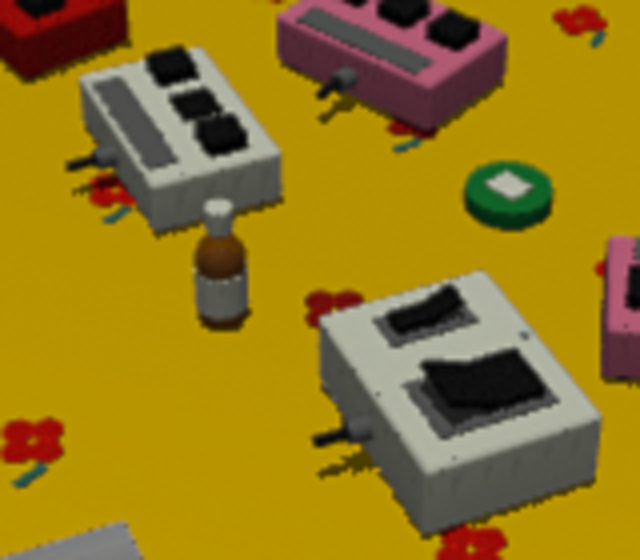

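The scene crop shows the middle key sunk at (195,103) and the wide rocker's near half level at (510,370), with the narrow rocker and outer keys unchanged. The wrist view puts the run button at (402,222), which is (0.441, 0.336).

Call:
servo_tool(motion=[[0,6,33,0,0],[0,6,33,0,0],[0,0,0,30,0],[0,0,0,30,0],[0,0,0,30,0],[0,0,0,10,0],[0,0,0,4,0],[0,0,0,2,0],[0,0,0,2,0],[0,0,0,2,0]])

```text
clock: 10.5
ee_pos: [0.442, 0.337, 0.0614]
tool_rot: [0.0, 1.0, 0.0, 0.001]
force: [0.9, -0.5, 2.3]
gripper_width: -0.0001
finger_force: 1.0
```

Call:
servo_tool(motion=[[0,0,0,2,0],[0,0,0,1,0],[0,0,0,1,0],[0,0,0,0,0],[0,0,0,0,0]])

```text
clock: 11.0
ee_pos: [0.4416, 0.337, 0.0567]
tool_rot: [-0.0, 1.0, 0.0, 0.001]
force: [3.8, 0.2, 4.3]
gripper_width: -0.0002
finger_force: 2.2
```

Call:
servo_tool(motion=[[0,0,0,1,0],[0,0,0,1,0],[0,0,0,0,0],[0,0,0,0,0],[0,0,0,0,0]])

```text
clock: 11.5
ee_pos: [0.4416, 0.3371, 0.0555]
tool_rot: [-0.0, 1.0, 0.0, 0.001]
force: [0.9, -0.8, 16.5]
gripper_width: 0.0001
finger_force: 8.2
```

```bash
python3 - <<'E'
from h import *
s=r.read_state();print(s["force"],s["ee_pos"],s["clock"]);print(r.hand_in())
E
```

```text
[ 0.87020654 -0.84301786 16.46183369] [0.44164836 0.33709056 0.05548404] 11.5
the job is handed in; nothing more can be done
None
```

I switched the supply on, pressed the selector's middle key fully in, and handed the job in at 11.5 s with the run button still held fully down at about 16 N; no verdict came back.

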